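Start the plate sealer with the two-button start box

ROBOT

A 6-joint arm with a two-finger parallel gripper is mounted at the origin on the work surface. World frame = base frame: x ahead of the robot, y to its left, z up, the work surface at z = 0. Lengths are in m, angles in degrees, forces in N, time in s.
With the tool pointing down it reaches from about 0.4 to 0.825 m from the base axis. Payload 7 kg.
Tool frame: the origin (TCP) lies midway between the tips of the shut fingers; the grasp point (between the pads) lies 19 mm behind it; z points along the fingers, y is the line along which they close (so a half turn about z gives the same grasp; the last joint's range is limited). The gripper opens to 88 mm and grips with 3 to 60 N. Pads are 19 mm wide; open, the fingers measure 130 mm over their backs; the gripper's body (78 mm by 193 mm) begins 47 mm behind the grasp point.
Start: joints at [86.809, 20.546, 0.682, 0, -70.136, -16.507], TCP at [0.228, 0.635, 0.227] pointing down, gripper open.
Joint ranges: [-176.03, 176.03], [-82.01, 121.73], [-58.28, 71.71], [-173.87, 95.51], [-174.79, -0.11], [-173.66, 173.66]. Speed limits (degrees/s): [136.94, 136.94, 172.46, 180, 180, 180].

INTERFACE

Orientations are given as [roll, pitch, yaw] about the fixed x, y, z axes, in that order (R = Rz(yaw) Ry(pitch) Rx(roll)).
In Python, from plant import r gives the robot as it stands. The module is installed in compiled form; this text tells all that it offers.
- The arm moves only by the tool play_rows, never from a script. Its argument "rows" is a list of rows, each an object with "slide": the shift along the tool's x, y, z as a fraction of full scale, a list of three; "delta_rot": the turn, a rotation vector about the tool's x, y, z as a fraction of full scale, a list of three; "fingers": the opening, from -1 (shut) to 1 (fully open). In form: [{"slide": [x, y, z], "delta_rot": [rx, ry, rz], "fingers": fingers}, ...]. A call has 1 to 8 rows; each row shifts and turns the commanded pose from where the row before left it, along the tool's axes as they then stand; what a row does not reach is not made up. Full scale, the value 1, is 0.15 m for a shift and 0.08 rad for a turn. A row lasts 1/8 s, in which the tool goes at most 62.5 mm and 10.7 degrees, less where a joint would pass 70% of its speed; a pose out of reach is approached as far as the arm can. A call with a number of a shift or a turn outside -1 to 1 is refused whole. A call with a gripper value outside its range is refused whole. The fingers move at their own pace and stop on an object; "squeeze" is the grip in N (left out, the last holds). Time passes only in rows, so rows that do not move let the fingers close. It gives the time, the measured TCP pose, the force, the opening and the grip force at its end, in the units of the state.
- r.get_state(): the state, without advancing time (a new reading comes with each control period).
- r.capture(name): name is "side" or "top"; returns a dict with "image" (384x512x3 uint8, blue, green, red), "fx", "fy", "cx", "cy" (pixels), "distortion" ([k1, k2, p1, p2, k3] as OpenCV has them; the pictures are not rectified), "R" (3x3) and "t" (3): a world point X has camera coordinates R X + t. Camera axes: x right, y down, z forward; pixel columns grow to the right and rows downward; lengths in m; the calibration is good to about 2 mm. A picture is of the moment at which its call begins. There is no depth.
- r.close_job(): hands the job in; it is judged then, once.
The state is a dict: "time_s": time; "joints": joint angles; "qd": joint speeds; "joint_torque": joint torques, N m; "tcp_pos": TCP position; "eef_rot": TCP orientation; "contact_force": force on the tool from outside, world axes, zero at the start; "moment": the same for the moment, N m; "gripper_width": finger opening in m; "gripper_force": force on a finger pad.
Only numpy, scipy, OpenCV 4.12 (cv2) and the standard library are available. Lean on these libraries where they do the work, as an engineer would, in place of code of your own. Each camera call takes 0.05 s, during which the arm holds its last target. There are 200 camera calls.

TASK

Push the plate tray of the sealer fully home by its blue lip. Then press both green buttons of the yellow-topped start box together, one fingertip on each, hold them fully down for three seconds, and let both go. Use touch only: do not pick up or shift the start box, and leave the other things on the bench alone.

Things in the scene. Friction and masses are not known exactly. Their poses are not given: they have to be found in the camera images.
- sealer: White bench-top microplate sealer, fixed to the bench, 200 mm wide. Origin: on the bench, under the middle of the tray's front lip when the tray is fully in. Its x axis points level into the machine (the direction in which the tray is pushed home), y across it, z up. The low apron (top at 45 mm) runs from x = 10 mm to 110 mm; behind it stands the head, 195 mm tall, from x = 110 to 430 mm. In front of the lip (x below 0) nothing belongs to the machine.
- tray (a joint): How far the plate tray stands out, in m: 0 = fully home against its stop, 0.09 = fully out. It slides level with about 2.5 N of friction and stays where it is left; no latch or spring.
- tray_push (a point): Middle of the front face of the tray's blue upright lip, the face to push on; it moves with the tray, axes as sealer. The lip is 110 mm wide, 8 mm thick and reaches from 47 to 92 mm above the bench; this point is at 72 mm. A white microplate with purple wells is nested in the tray just behind the lip (top at 69 mm).
- start_box: Loose two-button start box standing on the bench: grey with a yellow top, 85 mm (its x) x 160 mm (its y) x 50 mm tall, about 0.85 kg. Origin: centre of its underside; z up.
- start_a_top (a point): Centre of the top of the green button on the start box's +y side. Round flat cap, 26 mm across, 64 mm above the bench when up, standing 14 mm proud of the yellow top. The two buttons are 60 mm apart centre to centre, along the box's y axis, level with each other.
- start_b_top (a point): Centre of the top of the other green button, on the box's -y side; the same size.
- start_a (a joint): Press depth of button a in m: 0 = up, 0.008 = fully down at its stop (the cap then still stands 6 mm proud). Sprung: about 1.5 N starts it and 5 N holds it fully down; it springs back when let go.
- start_b (a joint): Press depth of button b, the same as a.
- tip_box: Bystander, loose, to be left alone: closed pipette-tip box with blue foot and pale lid, 85 x 120 x 55 mm tall. Origin: centre of its underside.
- tube_rack: Bystander, loose, to be left alone: red tube rack, 90 x 200 x 52 mm, coloured caps stick up to 64 mm. Origin: centre of its underside.
- bottle_clear: Bystander, loose, to be left alone: clear round bottle with blue cap, 72 mm across, 140 mm tall. Origin: centre of its underside.
- bottle_amber: Bystander, loose, to be left alone: amber round bottle with blue cap, 72 mm across, 140 mm tall. Origin: centre of its underside.
- glove_box: Bystander, loose, to be left alone: purple glove carton, 120 x 230 x 75 mm tall. Origin: centre of its underside.
- sample_jar: Bystander, loose, to be left alone: small amber jar with white lid, 42 mm across, 55 mm tall. Origin: centre of its underside.
- timer: Bystander, loose, to be left alone: flat white lab timer, 65 x 65 x 20 mm. Origin: centre of its underside.
Things that resemble listed ones, but are neither listed nor needed, are in the scene too. Of the things that look like the start_box, the smaller one is meant.

How it is judged (in metres and radians):
On the way, in this order (a step that is already met when the one before it is completed fails the run):
1. the tray is pushed fully home (value of joint tray below 0.003 m), for 0.2 s.
2. both buttons are held down together by the fingers for three seconds (2.7 s counts), with the tray home (value of joint each of start_a, start_b above 0.006 m and value of joint tray below 0.004 m and contact force between the fingers and start_box above 2 N), for 2.7 s.
At the end, for the whole second after the job is handed in: The tray is within 4 mm of fully home, both buttons are up again (within 1.5 mm), the start box stands flat and still within 25 mm of where it began, and every bystander is within 20 mm of where it began (value of joint tray below 0.004 m and value of joint each of start_a, start_b below 0.0015 m and distance of start_box from where it was at the start of the episode below 0.025 m and height (world z) of start_box below 0.006 m and angle between start_box's own z axis and vertical below 0.06 rad and linear speed of start_box below 0.02 m/s and distance of each of tip_box, tube_rack, bottle_clear, bottle_amber, glove_box, sample_jar, timer from where it was at the start of the episode below 0.02 m); the robot touches nothing.
It fails at once if one button is fully down while the other is not pressed at all (6.5 mm against under 1 mm): they go down and up together ((value of joint start_a above 0.0065 m and value of joint start_b below 0.001 m) or (value of joint start_b above 0.0065 m and value of joint start_a below 0.001 m)).
It fails at once if a button is pressed down (over 5 mm) while the tray still stands out (over 10 mm) (value of joint tray above 0.01 m and value of joint any of start_a, start_b above 0.005 m).
It fails at once if the start box is lifted (10 mm), tipped (0.2 rad) or shifted (25 mm) (height (world z) of start_box above 0.01 m or angle between start_box's own z axis and vertical above 0.2 rad or distance of start_box from where it was at the start of the episode above 0.025 m).
It fails at once if a bystander is moved by more than 20 mm or lifted (distance of any of tip_box, tube_rack, bottle_clear, bottle_amber, glove_box, sample_jar, timer from where it was at the start of the episode above 0.02 m).
It also fails if it takes over 54 s, if anything falls off the work surface, if the arm or the gripper's body presses on something with over 40 N, if the wrist force passes 120 N, or if a joint passes its speed limit or range.

## Working session

There is one attempt and no reset: what is moved stays moved. The work goes in short steps, Python scripts to look and compute and a tool call to move; the robot and the scene stay as the last step left them, time stands still between calls to the robot, and variables do not carry over. Pictures are saved under pics/ and viewed, at most 10 in all, crops included, and the job is handed in when it is done.

Besides the shell and the picture viewer there is one more tool, called as name([rows], argument=value, ...), one row to a line, values as JSON. play_rows: Moves the arm, as the interface text tells. Shift numbers are shares of 0.15 m and turn numbers shares of 0.08 rad, none past 1 either way. Its arguments: {"type":"object","properties":{"rows":{"type":"array"},"squeeze":{"type":"number"}},"required":["rows"]}

```bash
mkdir -p pics; cat > h.py <<'E'
import numpy as np, cv2
from plant import r
def cap(n,save=None):
    c=r.capture(n); c={k:(np.array(v) if k!='image' else v) for k,v in c.items()}
    c['K']=np.array([[c['fx'],0,c['cx']],[0,c['fy'],c['cy']],[0,0,1]],float)
    if save: cv2.imwrite('pics/'+save,c['image'])
    return c
def ray(c,uv):
    p=cv2.undistortPoints(np.array(uv,float).reshape(-1,1,2),c['K'],c['distortion']).reshape(-1,2)
    d=np.c_[p,np.ones(len(p))]@c['R']; return -c['R'].T@c['t'],d
def plane(c,uv,z):
    o,d=ray(c,uv); return o+d*((z-o[2])/d[:,2])[:,None]
def proj(c,X):
    return cv2.projectPoints(np.array(X,float).reshape(-1,1,3),cv2.Rodrigues(c['R'].astype(float))[0],c['t'].astype(float),c['K'],c['distortion'])[0].reshape(-1,2)
E
python3 - <<'E'
from h import *
a=cap('top');b=cap('side')
np.save('pics/top0.npy',a['image']);
cv2.imwrite('pics/t0.png',cv2.resize(a['image'],(800,600)));cv2.imwrite('pics/s0.png',cv2.resize(b['image'],(800,600)))
for c in(a,b):print(-c['R'].T@c['t'],c['R'][2],c['fx'])
print(r.get_state())
E
```

```text
[ 0.35350106 -0.22636571  1.34368896] [ 0.15237701  0.01503444 -0.98820808] 374.10563343574637
[ 0.17131238 -0.89546556  0.83378477] [ 0.33507532  0.63189861 -0.69887672] 370.4352722246906
{'time_s': 0.1, 'joints': array([ 8.68110432e+01,  2.05866891e+01,  6.39585045e-01, -1.84697315e-02,
       -7.01373038e+01, -1.65069195e+01]), 'qd': array([-0.04207218, -0.01510669,  0.02983904,  0.08225781,  0.08240738,
        0.01784242]), 'joint_torque': array([-8.90136071e-04, -5.84163487e+01,  2.93753618e+01,  7.01555997e+00,
        1.01992569e-02, -4.20045149e-05]), 'tcp_pos': array([0.22736647, 0.63508202, 0.2257256 ]), 'eef_rot': array([ 1.79914137e+02, -7.33703847e-03, -1.97021590e+01]), 'contact_force': array([-0.24944615,  0.29285787, -0.17567252]), 'moment': array([0.01068399, 0.01109657, 0.05535499]), 'gripper_force': 0.0, 'gripper_width': 0.08761673110406176}
```

View pics/t0.png

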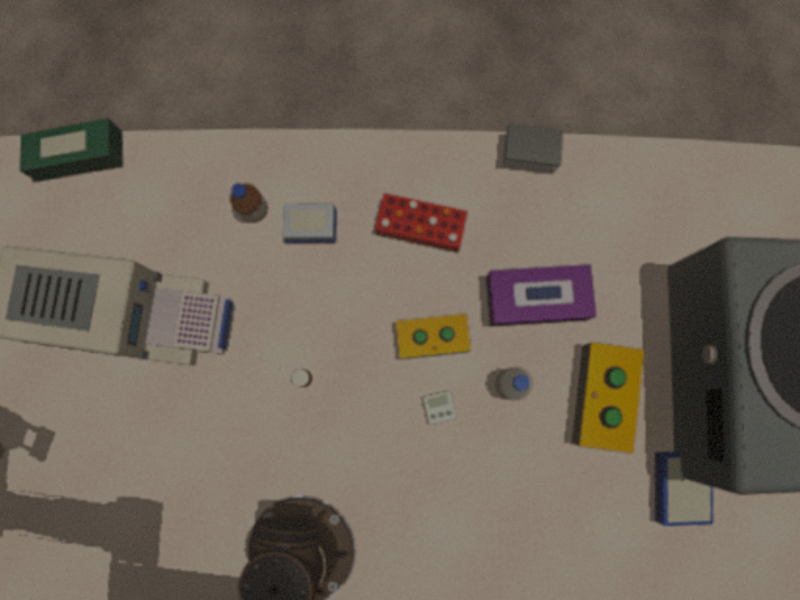

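View pics/s0.png

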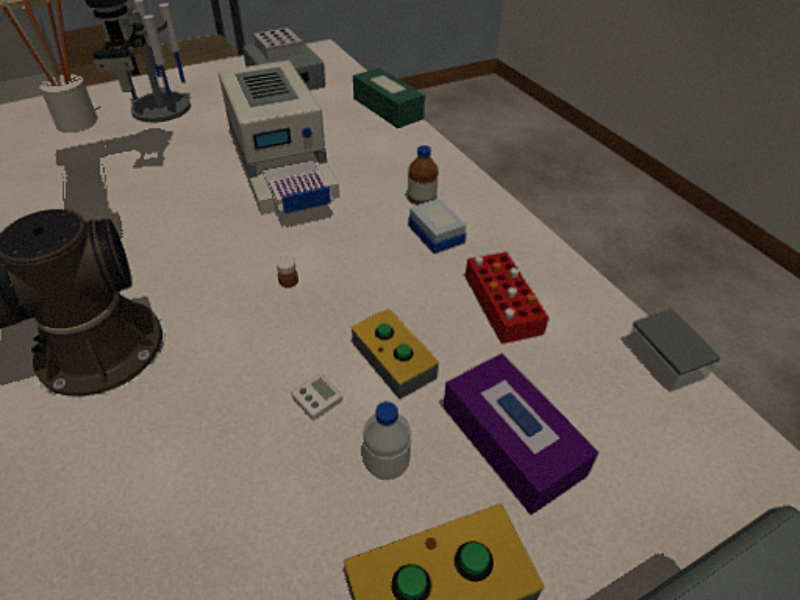

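The top view (800×600) shows two yellow boxes, the small one at (433,337) with buttons at (420,337) and (447,334), and a larger look-alike at (612,397). The sealer's blue lip is at (226,325). Other blue things that could be mistaken for it are the tip box (309,222), a blue box (685,490) and the bottle caps. I choose the small box and the lip attached to the sealer.

```bash
cat > m.py <<'E'
from h import *
def blobs(c,lo,hi,amin=8):
    m=cv2.inRange(cv2.cvtColor(c['image'],cv2.COLOR_BGR2HSV),lo,hi)
    n,l,s,ce=cv2.connectedComponentsWithStats(m)
    return [(s[i],ce[i],l==i) for i in range(1,n) if s[i][4]>=amin]
E
python3 - <<'E'
from m import *
for n in('top','side'):
    c=cap(n)
    print(n)
    for s,ce,m in blobs(c,(45,80,30),(85,255,255),20):
        print('green',s,ce.round(1),plane(c,ce,.064).round(4))
    for s,ce,m in blobs(c,(105,110,30),(128,255,255),20):
        ys,xs=np.nonzero(m); rect=cv2.minAreaRect(np.c_[xs,ys].astype(np.float32))
        print('blue',s,ce.round(1)); 
        bp=cv2.boxPoints(rect);print('   ',bp.round(1).tolist(), plane(c,bp,.092).round(3)[:,:2].tolist())
    for s,ce,m in blobs(c,(18,120,60),(32,255,255),200):
        ys,xs=np.nonzero(m); rect=cv2.minAreaRect(np.c_[xs,ys].astype(np.float32))
        print('yel',s,rect,plane(c,cv2.boxPoints(rect),.05).round(3)[:,:2].tolist())
    if n=='top':
        cv2.imwrite('pics/c1.png',np.hstack([cv2.resize(c['image'][190:240,245:310],(390,300),interpolation=2),cv2.resize(c['image'][180:230,90:155],(390,300),interpolation=2)]))
E
```

```text
top
green [ 14  77  59  32 693] [42.7 92.1] [[0.9375 0.6175 0.064 ]]
green [282 210   8   8  47] [285.6 213.3] [[ 0.4885 -0.3162  0.064 ]]
green [265 212   8   7  44] [268.5 215. ] [[ 0.4815 -0.2574  0.064 ]]
green [389 236  11  11  95] [394.4 241.1] [[ 0.3978 -0.6934  0.064 ]]
green [386 261  12  12  98] [391.7 266.7] [[ 0.3104 -0.6819  0.064 ]]
blue [149 118   8   8  49] [152.5 121.4]
    [[149.0, 118.0], [156.0, 118.0], [156.0, 125.0], [149.0, 125.0]] [[0.817, 0.173], [0.817, 0.148], [0.791, 0.146], [0.791, 0.171]]
blue [140 192   6  30  41] [142.8 206.5]
    [[139.6999969482422, 220.89999389648438], [144.5, 191.89999389648438], [146.60000610351562, 192.3000030517578], [141.8000030517578, 221.3000030517578]] [[0.45, 0.181], [0.55, 0.17], [0.549, 0.163], [0.449, 0.173]]
blue [329 240   9   9  63] [333.2 244.4]
    [[329.0, 240.0], [337.0, 240.0], [337.0, 248.0], [329.0, 248.0]] [[0.398, -0.46], [0.399, -0.487], [0.372, -0.487], [0.372, -0.46]]
blue [422 295  15  41 113] [425.4 318.8]
    [[414.0, 297.70001220703125], [424.8999938964844, 294.70001220703125], [436.0, 335.0], [425.100
[... 2695 characters left out ...]
3.20001220703125], [339.5, 280.1000061035156]] [[0.557, -0.501], [0.585, -0.493], [0.592, -0.571], [0.565, -0.578]]
blue [241 257  13  15 161] [246.9 264.3]
    [[241.0, 257.0], [253.0, 257.0], [253.0, 271.0], [241.0, 271.0]] [[0.391, -0.416], [0.417, -0.429], [0.399, -0.464], [0.374, -0.452]]
yel [ 225  198   56   48 1123] ((252.37648010253906, 220.6058807373047), (53.473358154296875, 28.417888641357422), 49.39870071411133) [[0.433, -0.219], [0.522, -0.179], [0.536, -0.363], [0.455, -0.391]]
yel [ 220  322  128   62 4187] ((283.04974365234375, 367.8393859863281), (61.482295989990234, 116.30513000488281), 70.34617614746094) [[0.248, -0.597], [0.501, -0.631], [0.466, -0.753], [0.239, -0.715]]
```

View pics/c1.png

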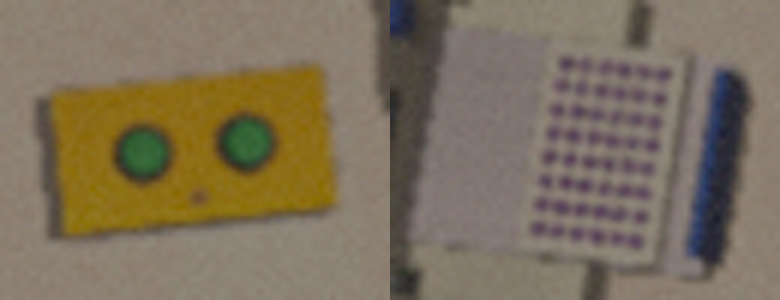

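The crop shows the small yellow box with its two buttons and, on the right, the tray's blue lip with the purple-welled plate behind it. The box measures 160×85 mm and the buttons are 59 mm apart, so the choice holds. First I rise, turn and shut the fingers.

play_rows([
  {"slide": [0,0,-0.3],"delta_rot": [0,0,-0.95],"fingers": -1},
  {"slide": [0,0,-0.3],"delta_rot": [0,0,-0.95],"fingers": -1},
  {"slide": [0,0,0],"delta_rot": [0,0,-0.95],"fingers": -1},
  {"slide": [0,0,0],"delta_rot": [0,0,-0.95],"fingers": -1},
  {"slide": [0,0,0],"delta_rot": [0,0,-0.95],"fingers": -1},
  {"slide": [0,0,0],"delta_rot": [0,0,-0.95],"fingers": -1},
], squeeze=40)

```text
time_s: 0.95
tcp_pos: [0.2275, 0.6354, 0.3163]
eef_rot: [180.0, 0.0, 6.6]
contact_force: [-0.5, 0.2, 0.8]
gripper_width: 0.0333
gripper_force: 0.0
```

```bash
cat > go.py <<'E'
from h import *
from scipy.spatial.transform import Rotation as Ro
import sys
def need(x):
    s=r.get_state(); R=Ro.from_euler('xyz',s['eef_rot'],degrees=True).as_matrix()
    d=R.T@(np.array(x)-s['tcp_pos']); print('t',round(s['time_s'],2),'tcp',s['tcp_pos'].round(4),s['eef_rot'].round(2),'F',s['contact_force'].round(1),'w',round(s['gripper_width'],4)); print('units',(d/.15).round(3), 'j',s['joints'].round(0))
if __name__=='__main__': need(eval(sys.argv[1]))
E
python3 go.py "[.49,.09,.30]"
python3 -c "
from h import *
c=cap('top'); print(plane(c,np.array([[137,262],[118,352]])*.64,.195))"
```

```text
t 0.95 tcp [0.2275 0.6354 0.3163] [1.7998e+02 1.0000e-02 6.5700e+00] F [-0.5  0.2  0.8] w 0.0333
units [1.323 3.812 0.11 ] j [ 87.  18.   9.  -0. -81.  10.]
[[0.61020573 0.33347249 0.195     ]
 [0.42245922 0.35799557 0.195     ]]
```

play_rows([
  {"slide": [0.13,0.38,0],"delta_rot": [0,0,0],"fingers": -1},
  {"slide": [0.13,0.38,0],"delta_rot": [0,0,0],"fingers": -1},
  {"slide": [0.13,0.38,0],"delta_rot": [0,0,0],"fingers": -1},
  {"slide": [0.13,0.38,0],"delta_rot": [0,0,0],"fingers": -1},
  {"slide": [0.13,0.38,0],"delta_rot": [0,0,0],"fingers": -1},
  {"slide": [0.13,0.38,0],"delta_rot": [0,0,0],"fingers": -1},
  {"slide": [0.13,0.38,0],"delta_rot": [0,0,0],"fingers": -1},
  {"slide": [0.13,0.38,0],"delta_rot": [0,0,0],"fingers": -1},
])

```text
time_s: 2.0
tcp_pos: [0.4339, 0.198, 0.3169]
eef_rot: [-180.0, -0.0, 6.4]
contact_force: [0.3, 0.2, 0.6]
gripper_width: 0.0002
gripper_force: 0.0
```

```bash
python3 go.py "[.49,.105,.15]"
```

```text
t 2.0 tcp [0.4339 0.198  0.3169] [-1.7997e+02 -4.0000e-02  6.3800e+00] F [0.3 0.2 0.6] w 0.0002
units [0.302 0.658 1.112] j [ 48.  -1. -15.   0. -77.  48.]
```

play_rows([
  {"slide": [0.15,0.34,0],"delta_rot": [0,0,0],"fingers": -1},
  {"slide": [0.15,0.34,0],"delta_rot": [0,0,0],"fingers": -1},
  {"slide": [0,0,0.37],"delta_rot": [0,0,0],"fingers": -1},
  {"slide": [0,0,0.37],"delta_rot": [0,0,0],"fingers": -1},
  {"slide": [0,0,0.37],"delta_rot": [0,0,0],"fingers": -1},
  {"slide": [0,0,0],"delta_rot": [0,0,0],"fingers": -1},
])

```text
time_s: 2.75
tcp_pos: [0.4871, 0.1019, 0.1469]
eef_rot: [179.8, 0.4, 6.3]
contact_force: [0.2, -0.1, 0.3]
gripper_width: 0.0005
gripper_force: 0.0
```

```bash
python3 - <<'E'
from h import *
b=cap('side')
cv2.imwrite('pics/s1.png',cv2.resize(b['image'][60:210,130:330],(800,600),interpolation=2))
import go; go.need([.495,.11,.06])
E
```

```text
t 2.8 tcp [0.4893 0.1029 0.1498] [1.7989e+02 1.5000e-01 6.4000e+00] F [0.7 0.4 0.4] w 0.0009
units [ 0.044 -0.044  0.599] j [ 34.   8. -27.   0. -55.  62.]
```

View pics/s1.png

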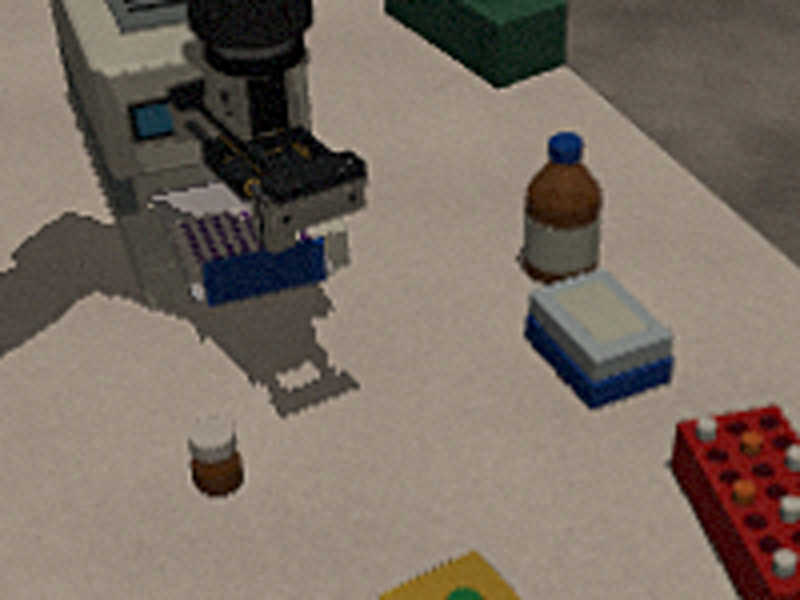

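The crop shows the shut fingertips at about (285,245), hanging in front of and above the blue lip at (265,270). That matches the TCP reading. I descend in front of the lip.

play_rows([
  {"slide": [0.03,0,0.3],"delta_rot": [0,0,0],"fingers": -1},
  {"slide": [0,0,0.3],"delta_rot": [0,0,0],"fingers": -1},
  {"slide": [0,0,0],"delta_rot": [0,0,0],"fingers": -1},
  {"slide": [0,-0.2,0],"delta_rot": [0,0,0],"fingers": -1},
  {"slide": [0,-0.05,0],"delta_rot": [0,0,0],"fingers": -1},
  {"slide": [0,-0.05,0],"delta_rot": [0,0,0],"fingers": -1},
  {"slide": [0,-0.05,0],"delta_rot": [0,0,0],"fingers": -1},
])

```text
time_s: 3.68
tcp_pos: [0.4889, 0.1564, 0.0613]
eef_rot: [-180.0, -0.1, 6.4]
contact_force: [0.9, -2.5, 0.4]
gripper_width: 0.0003
gripper_force: 1.5
```

play_rows([
  {"slide": [0.012,-0.05,0],"delta_rot": [0,0,0],"fingers": -1},
  {"slide": [0.012,-0.05,0],"delta_rot": [0,0,0],"fingers": -1},
  {"slide": [0.012,-0.05,0],"delta_rot": [0,0,0],"fingers": -1},
  {"slide": [0.012,-0.05,0],"delta_rot": [0,0,0],"fingers": -1},
  {"slide": [0.012,-0.05,0],"delta_rot": [0,0,0],"fingers": -1},
  {"slide": [0.012,-0.05,0],"delta_rot": [0,0,0],"fingers": -1},
  {"slide": [0.012,-0.05,0],"delta_rot": [0,0,0],"fingers": -1},
])

```text
time_s: 4.55
tcp_pos: [0.4946, 0.21, 0.0598]
eef_rot: [180.0, 0.1, 6.4]
contact_force: [-2.6, -2.3, 2.1]
gripper_width: 0.0003
gripper_force: 1.5
```

play_rows([
  {"slide": [0.005,-0.02,0],"delta_rot": [0,0,0],"fingers": -1},
  {"slide": [0.005,-0.02,0],"delta_rot": [0,0,0],"fingers": -1},
  {"slide": [0.005,-0.02,0],"delta_rot": [0,0,0],"fingers": -1},
  {"slide": [0.005,-0.02,0],"delta_rot": [0,0,0],"fingers": -1},
])

```text
time_s: 5.05
tcp_pos: [0.4965, 0.222, 0.06]
eef_rot: [180.0, 0.0, 6.4]
contact_force: [-1.7, -2.2, 1.0]
gripper_width: 0.0001
gripper_force: 1.3
```

play_rows([
  {"slide": [0.004,-0.02,0],"delta_rot": [0,0,0],"fingers": -1},
  {"slide": [0.004,-0.02,0],"delta_rot": [0,0,0],"fingers": -1},
])

```text
time_s: 5.3
tcp_pos: [0.4962, 0.2247, 0.0598]
eef_rot: [179.7, 0.2, 6.4]
contact_force: [3.7, -24.3, 6.3]
gripper_width: 0.0004
gripper_force: 12.1
```

play_rows([
  {"slide": [0.004,-0.02,0],"delta_rot": [0,0,0],"fingers": -1},
  {"slide": [0.004,-0.02,0],"delta_rot": [0,0,0],"fingers": -1},
])

```text
time_s: 5.55
tcp_pos: [0.4958, 0.2252, 0.0597]
eef_rot: [179.3, 0.4, 6.3]
contact_force: [10.2, -46.2, 14.0]
gripper_width: 0.0008
gripper_force: 23.9
```

The tray is at its stop: the force jumped where the geometry predicts home. I hold briefly and back off.

play_rows([
  {"slide": [0,0,0],"delta_rot": [0,0,0],"fingers": -1},
  {"slide": [0,0.05,0],"delta_rot": [0,0,0],"fingers": -1},
  {"slide": [-0.05,0.2,0],"delta_rot": [0,0,0],"fingers": -1},
  {"slide": [0,0.2,0],"delta_rot": [0,0,0],"fingers": -1},
  {"slide": [0,0,-0.35],"delta_rot": [0,0,0],"fingers": -0.05},
  {"slide": [0,0,-0.35],"delta_rot": [0,0,0],"fingers": -0.05},
  {"slide": [0,0,0],"delta_rot": [0,0,0],"fingers": -0.05},
])

```text
time_s: 6.42
tcp_pos: [0.5013, 0.1686, 0.1703]
eef_rot: [-179.7, -0.6, 6.5]
contact_force: [0.1, 0.7, -0.9]
gripper_width: 0.0247
gripper_force: 0.0
```

```bash
python3 - <<'E'
from m import *
import go; go.need([.4845,-.288,.16])
for n in('top','side'):
    c=cap(n)
    for s,ce,m in blobs(c,(45,80,30),(85,255,255),20):
        if s[4]<90 and ce[1]>190: print('green',s,ce.round(1),plane(c,ce,.064).round(4))
    for s,ce,m in blobs(c,(105,110,30),(128,255,255),20):
        if abs(ce[1]-(206 if n=='top' else 110))<20:
            ys,xs=np.nonzero(m); bp=cv2.boxPoints(cv2.minAreaRect(np.c_[xs,ys].astype(np.float32)))
            print('blue',s,plane(c,bp,.092).round(3)[:,:2].tolist())
E
```

```text
t 6.42 tcp [0.5013 0.1686 0.1703] [-179.71   -0.58    6.47] F [ 0.1  0.7 -0.9] w 0.0247
units [-0.455  3.012  0.049] j [ 40.   9. -23.   0. -57.  57.]
green [282 210   8   8  46] [285.8 213.3] [[ 0.4884 -0.3167  0.064 ]]
green [265 212   8   8  45] [268.6 215.2] [[ 0.481  -0.2578  0.064 ]]
green [241 207  10   9  65] [245.7 211. ] [[ 0.4798 -0.2631  0.064 ]]
green [253 220  10  10  71] [257.8 224.6] [[ 0.4867 -0.3228  0.064 ]]
blue [267  93   8   8  53] [[0.824, 0.237], [0.848, 0.225], [0.822, 0.179], [0.798, 0.191]]
blue [176 110  30  16 305] [[0.451, 0.252], [0.56, 0.245], [0.541, 0.176], [0.437, 0.185]]
```

play_rows([
  {"slide": [-0.055,0.37,0],"delta_rot": [0,0,0],"fingers": -0.05},
  {"slide": [-0.055,0.37,0],"delta_rot": [0,0,0],"fingers": -0.05},
  {"slide": [-0.055,0.37,0],"delta_rot": [0,0,0],"fingers": -0.05},
  {"slide": [-0.055,0.37,0],"delta_rot": [0,0,0],"fingers": -0.05},
  {"slide": [-0.055,0.37,0],"delta_rot": [0,0,0],"fingers": -0.05},
  {"slide": [-0.055,0.37,0],"delta_rot": [0,0,0],"fingers": -0.05},
  {"slide": [-0.055,0.37,0],"delta_rot": [0,0,0],"fingers": -0.05},
  {"slide": [-0.055,0.37,0],"delta_rot": [0,0,0],"fingers": -0.05},
])

```text
time_s: 7.52
tcp_pos: [0.4817, -0.284, 0.1639]
eef_rot: [-180.0, 0.0, 6.4]
contact_force: [1.0, -0.3, 0.1]
gripper_width: 0.0412
gripper_force: 0.0
```

play_rows([
  {"slide": [0,0,0],"delta_rot": [0,0,0],"fingers": -0.05},
  {"slide": [0,0,0],"delta_rot": [0,0,0],"fingers": -0.05},
])

```text
time_s: 7.78
tcp_pos: [0.4814, -0.2823, 0.1638]
eef_rot: [-180.0, 0.1, 6.4]
contact_force: [0.2, 0.3, -0.2]
gripper_width: 0.0418
gripper_force: 0.0
```

```bash
python3 go.py "[.4842,-.2882,.09]"; python3 go.py "[.4842,-.2882,.09]"
```

```text
t 7.78 tcp [ 0.4814 -0.2823  0.1638] [-1.7996e+02  9.0000e-02  6.3600e+00] F [ 0.2  0.3 -0.2] w 0.0418
units [0.015 0.041 0.492] j [-10.  13. -19.  -0. -58. 107.]
t 7.78 tcp [ 0.4814 -0.2823  0.1638] [-1.7996e+02  9.0000e-02  6.3600e+00] F [ 0.2  0.3 -0.2] w 0.0418
units [0.015 0.041 0.492] j [-10.  13. -19.  -0. -58. 107.]
```

play_rows([
  {"slide": [0.015,0.04,0.25],"delta_rot": [0,0,-0.08],"fingers": -0.05},
  {"slide": [0,0,0.25],"delta_rot": [0,0,0],"fingers": -0.05},
  {"slide": [0,0,0],"delta_rot": [0,0,0],"fingers": -0.05},
  {"slide": [0,0,0],"delta_rot": [0,0,0],"fingers": -0.05},
])

```text
time_s: 8.28
tcp_pos: [0.4859, -0.2875, 0.0913]
eef_rot: [180.0, -0.1, 6.9]
contact_force: [-0.4, -0.5, 0.6]
gripper_width: 0.0413
gripper_force: 0.0
```

```bash
python3 - <<'E'
from m import *
import go; go.need([.4842,-.2882,.067])
b=cap('side')
cv2.imwrite('pics/s2.png',cv2.resize(b['image'][165:255,190:310],(800,600),interpolation=2))
E
```

```text
t 8.28 tcp [ 0.4859 -0.2875  0.0913] [ 1.7995e+02 -5.0000e-02  6.9000e+00] F [-0.4 -0.5  0.6] w 0.0413
units [-0.012  0.003  0.162] j [-11.  17. -23.   0. -49. 108.]
```

View pics/s2.png

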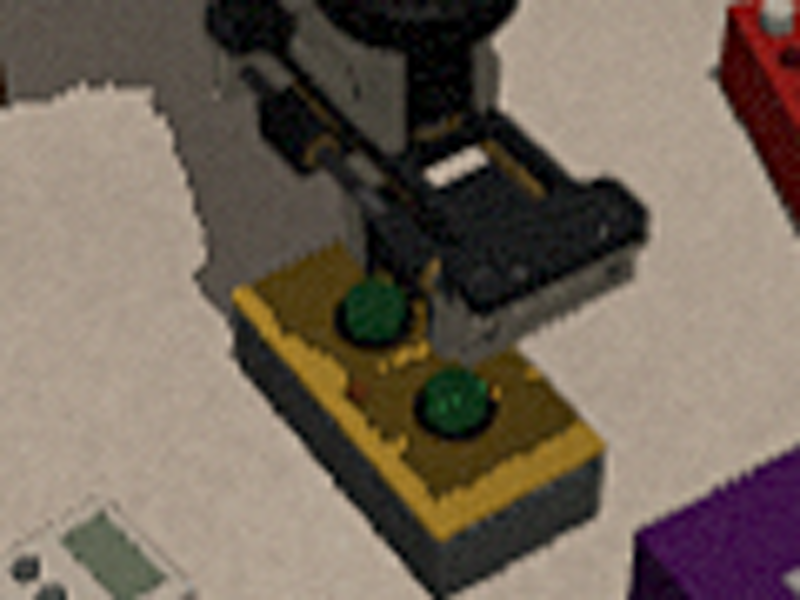

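The crop shows button a at (375,300), button b at (455,398), and finger b's tip ending around (465,350), above button b. I check that tip pixel against the commanded geometry.

```bash
python3 - <<'E'
from m import *
from scipy.spatial.transform import Rotation as Ro
b=cap('side');s=r.get_state();R=Ro.from_euler('xyz',s['eef_rot'],degrees=True).as_matrix()
for z in(0,.0273):
  for y in(-.03,.021,.03,.038):
    for x in (-.0095,.0095):
      p=s['tcp_pos']+R@np.array([x,y,z]);print(z,y,x,((proj(b,[p])[0]-[190,165])*6.667).round(0))
d=(np.array([-11,0]));
E
```

```text
0 -0.03 -0.0095 [352. 260.]
0 -0.03 0.0095 [390. 242.]
0 0.021 -0.0095 [421. 337.]
0 0.021 0.0095 [460. 317.]
0 0.03 -0.0095 [434. 351.]
0 0.03 0.0095 [473. 331.]
0 0.038 -0.0095 [445. 363.]
0 0.038 0.0095 [484. 343.]
0.0273 -0.03 -0.0095 [353. 305.]
0.0273 -0.03 0.0095 [391. 287.]
0.0273 0.021 -0.0095 [421. 381.]
0.0273 0.021 0.0095 [459. 362.]
0.0273 0.03 -0.0095 [434. 395.]
0.0273 0.03 0.0095 [472. 375.]
0.0273 0.038 -0.0095 [445. 408.]
0.0273 0.038 0.0095 [483. 388.]
```

Predicted press points are (453,385) and (372,296) against the buttons at (455,393) and (375,300), so the alignment is within about 2 mm. I press.

play_rows([
  {"slide": [-0.005,0,0.08],"delta_rot": [0,0,0],"fingers": -0.05},
  {"slide": [0,0,0.08],"delta_rot": [0,0,0],"fingers": -0.05},
  {"slide": [0,0,0.015],"delta_rot": [0,0,0],"fingers": -0.05},
  {"slide": [0,0,0.015],"delta_rot": [0,0,0],"fingers": -0.05},
  {"slide": [0,0,0.015],"delta_rot": [0,0,0],"fingers": -0.05},
])

```text
time_s: 9.0
tcp_pos: [0.4836, -0.288, 0.0594]
eef_rot: [-180.0, 0.0, 6.8]
contact_force: [-1.9, 4.0, 6.3]
gripper_width: 0.0417
gripper_force: 3.5
```

play_rows([
  {"slide": [0,0,0.015],"delta_rot": [0,0,0],"fingers": -0.05},
  {"slide": [0,0,0.015],"delta_rot": [0,0,0],"fingers": -0.05},
  {"slide": [0,0,0.01],"delta_rot": [0,0,0],"fingers": -0.05},
])

```text
time_s: 9.38
tcp_pos: [0.4837, -0.288, 0.0559]
eef_rot: [180.0, 0.0, 6.8]
contact_force: [-11.4, 11.7, 39.0]
gripper_width: 0.0416
gripper_force: 19.4
```

play_rows([
  {"slide": [-0.005,-0.005,-0.007],"delta_rot": [0,0,0],"fingers": -0.05},
  {"slide": [0,0,0],"delta_rot": [0,0,0],"fingers": -0.05},
])

```text
time_s: 9.62
tcp_pos: [0.4836, -0.2879, 0.0562]
eef_rot: [179.9, -0.1, 6.8]
contact_force: [-4.6, 2.7, 15.8]
gripper_width: 0.0413
gripper_force: 8.1
```

```bash
python3 -c "
from h import *
s=r.get_state();print(s['contact_force'],s['moment'],s['tcp_pos'],s['eef_rot'])"
```

```text
[-4.64725011  2.70208214 15.7994794 ] [ 1.06517009  1.59041047 -0.03987196] [ 0.48360762 -0.28792641  0.05618297] [ 1.79927517e+02 -6.76162262e-02  6.83219859e+00]
```

play_rows([
  {"slide": [0,0,0.002],"delta_rot": [0,0,0],"fingers": -0.05},
  {"slide": [0,0,0],"delta_rot": [0,0,0],"fingers": -0.05},
  {"slide": [0,0,0],"delta_rot": [0,0,0],"fingers": -0.05},
  {"slide": [0,0,0],"delta_rot": [0,0,0],"fingers": -0.05},
  {"slide": [0,0,0],"delta_rot": [0,0,0],"fingers": -0.05},
  {"slide": [0,0,0],"delta_rot": [0,0,0],"fingers": -0.05},
  {"slide": [0,0,0],"delta_rot": [0,0,0],"fingers": -0.05},
  {"slide": [0,0,0],"delta_rot": [0,0,0],"fingers": -0.05},
])

```text
time_s: 10.62
tcp_pos: [0.4836, -0.2879, 0.0561]
eef_rot: [179.9, -0.1, 6.8]
contact_force: [-5.7, 2.7, 18.8]
gripper_width: 0.0418
gripper_force: 9.6
```

```bash
python3 - <<'E'
from m import *
b=cap('side')
cv2.imwrite('pics/s3.png',cv2.resize(b['image'][165:255,190:310],(800,600),interpolation=2))
E
```

```text
(no output)
```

View pics/s3.png

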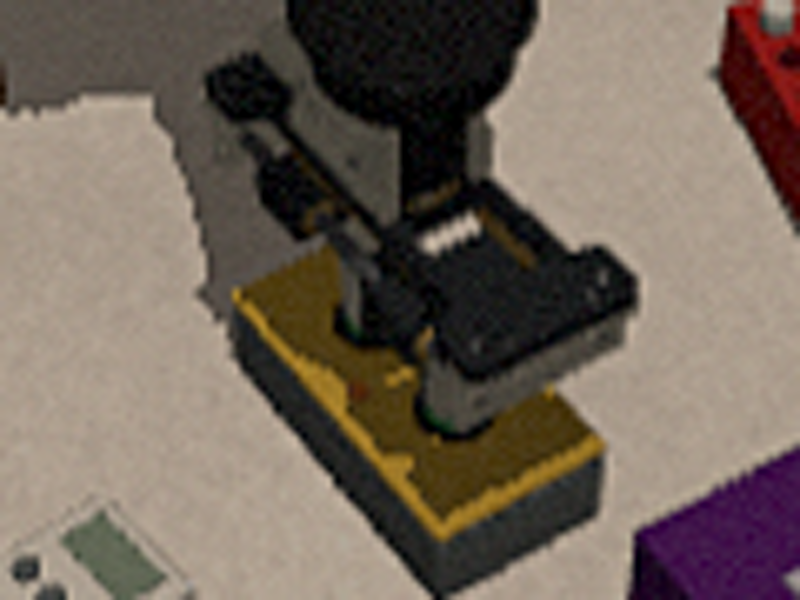

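The crop shows a fingertip on each button, at (370,325) and (455,420), both caps sunk to their collars, and the box unmoved. I keep holding.

play_rows([
  {"slide": [0,0,0],"delta_rot": [0,0,0],"fingers": -0.05},
  {"slide": [0,0,0],"delta_rot": [0,0,0],"fingers": -0.05},
  {"slide": [0,0,0],"delta_rot": [0,0,0],"fingers": -0.05},
  {"slide": [0,0,0],"delta_rot": [0,0,0],"fingers": -0.05},
  {"slide": [0,0,0],"delta_rot": [0,0,0],"fingers": -0.05},
  {"slide": [0,0,0],"delta_rot": [0,0,0],"fingers": -0.05},
  {"slide": [0,0,0],"delta_rot": [0,0,0],"fingers": -0.05},
  {"slide": [0,0,0],"delta_rot": [0,0,0],"fingers": -0.05},
])

```text
time_s: 11.68
tcp_pos: [0.4836, -0.288, 0.0561]
eef_rot: [179.9, -0.1, 6.8]
contact_force: [-5.6, 3.3, 19.4]
gripper_width: 0.0418
gripper_force: 9.5
```

play_rows([
  {"slide": [0,0,0],"delta_rot": [0,0,0],"fingers": -0.05},
  {"slide": [0,0,0],"delta_rot": [0,0,0],"fingers": -0.05},
  {"slide": [0,0,0],"delta_rot": [0,0,0],"fingers": -0.05},
  {"slide": [0,0,0],"delta_rot": [0,0,0],"fingers": -0.05},
  {"slide": [0,0,0],"delta_rot": [0,0,0],"fingers": -0.05},
  {"slide": [0,0,0],"delta_rot": [0,0,0],"fingers": -0.05},
  {"slide": [0,0,0],"delta_rot": [0,0,0],"fingers": -0.05},
  {"slide": [0,0,0],"delta_rot": [0,0,0],"fingers": -0.05},
])

```text
time_s: 12.68
tcp_pos: [0.4837, -0.2879, 0.0561]
eef_rot: [179.9, -0.1, 6.8]
contact_force: [-5.7, 4.2, 20.5]
gripper_width: 0.0413
gripper_force: 9.6
```

play_rows([
  {"slide": [0,0,0],"delta_rot": [0,0,0],"fingers": -0.05},
  {"slide": [0,0,0],"delta_rot": [0,0,0],"fingers": -0.05},
  {"slide": [0,0,-0.02],"delta_rot": [0,0,0],"fingers": -0.05},
  {"slide": [0,0,-0.03],"delta_rot": [0,0,0],"fingers": -0.05},
  {"slide": [0,0,-0.05],"delta_rot": [0,0,0],"fingers": -0.05},
  {"slide": [0,0,-0.3],"delta_rot": [0,0,0],"fingers": -0.05},
  {"slide": [0,0,-0.3],"delta_rot": [0,0,0],"fingers": -0.05},
  {"slide": [0,0,0],"delta_rot": [0,0,0],"fingers": -0.05},
])

```text
time_s: 13.68
tcp_pos: [0.4855, -0.2882, 0.163]
eef_rot: [179.8, -0.4, 6.8]
contact_force: [-0.0, -0.2, -1.9]
gripper_width: 0.0416
gripper_force: 0.0
```

```bash
python3 - <<'E'
from m import *
b=cap('side')
for s,ce,m in blobs(b,(45,80,30),(85,255,255),20):
    if s[4]<90 and ce[1]>190: print('green',s,ce.round(1),plane(b,ce,.064).round(4))
cv2.imwrite('pics/s4.png',cv2.resize(b['image'],(800,600)))
E
```

```text
green [242 207   9   9  65] [245.8 211. ] [[ 0.4801 -0.2634  0.064 ]]
green [254 220   9  10  71] [257.7 224.6] [[ 0.4866 -0.3227  0.064 ]]
```

View pics/s4.png

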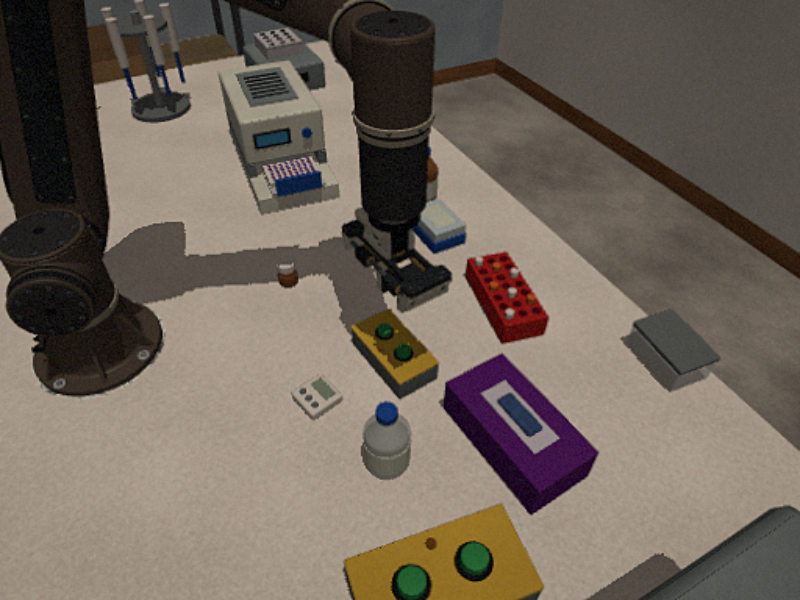

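The picture shows the gripper clear of everything, both buttons up at (384,331) and (403,352), the box unmoved, the tray in at (297,178) and the bystanders in place.

```bash
python3 -c "
from plant import r
print(r.close_job())"
```

```text
the job is handed in; nothing more can be done
None
```

The job is handed in, with no verdict returned: the tray was pushed to its stop, both green buttons of the small start box were held down together for about 3.5 s and let go, and the box and bystanders looked unmoved in the last picture.

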